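# Take an X-ray reading of a sherd with the dead-man paddle held

## Robot

A 7-joint arm with a two-finger parallel gripper is mounted at the origin on a cart in front of the work surface, level with it; the furniture and walls round the work are solid. World frame = base frame: x ahead of the robot, y to its left, z up, the work surface at z = 0. Lengths are in m, angles in degrees, forces in N, time in s.
With the tool pointing down it reaches from about 0.425 to 0.875 m from the base axis. Payload 4.7 kg.
Tool frame: the origin (TCP) lies on the centre line of the jaws, within the pads' length; the fingertips stand 14 mm ahead of it and the grasp point (between the pads) lies 5 mm behind it; z points along the fingers, y is the line along which they close (so a half turn about z gives the same grasp; the last joint's range is limited). The gripper opens to 87 mm and grips with 3 to 60 N. Pads are 19 mm wide; open, the fingers measure 117 mm over their backs; the gripper's body (75 mm by 190 mm) begins 51 mm behind the grasp point.
Start: joints at [-75.682, 18.392, -4.016, 83.108, 1.295, 78.541, -3.26], TCP at [0.152, 0.632, 0.237] pointing down, gripper open.
Joint ranges: [-163.93, 163.93], [-17.29, 119.83], [-79.2, 71.16], [3.27, 140.29], [-89.18, 269.18], [5.43, 117.66], [-154.24, 154.24]. Speed limits (degrees/s): [147.25, 147.25, 180, 180, 180, 180, 180].

## Interface

Orientations are given as [roll, pitch, yaw] about the fixed x, y, z axes, in that order (R = Rz(yaw) Ry(pitch) Rx(roll)).
In Python, from cell import env gives the robot as it stands.
- The arm moves only by the tool jog_arm, never from a script. Its argument "motion" is a list that holds one entry, the list of rows, each a list of 7 numbers: the shift along the tool's x, y, z in units of 0.1 m (1.0 is 0.1 m), then the turn, a rotation vector about the tool's x, y, z in units of 180 degrees (1.0 is 180 degrees), then the closure, from 0 (fully open) to 1 (shut). A call has 1 to 5 rows; each row is the pose to reach, as a shift and turn from the pose commanded when the call began, along the tool's axes at that moment, turning the shorter way round; what a row does not reach only later rows make up. A row lasts 1/10 s, in which the tool goes at most 50 mm and 8.59 degrees, less where a joint would pass 70% of its speed; a pose out of reach is approached as far as the arm can. A call with a number of a shift or a turn outside -1 to 1 is refused whole. A call with a gripper value outside its range is refused whole. The fingers move at their own pace and stop on an object; "grip_force" is the grip in N (left out, the last holds). Time passes only in rows, so rows that repeat a pose let the fingers close. It gives the time, the measured TCP pose, the force, the opening and the grip force at its end, in the units of the state.
- env.get_obs(): the state, without advancing time (a new reading comes with each control period).
- env.read_camera(name): name is "scene" or "top" or "wrist"; returns (picture, depth): 384x512x3 uint8, red, green, blue; 384x512 float32, m along the optical axis (not along the pixel's ray), 0 where there is no reading.
- env.camera_info(name): a dict with "camera_matrix" (3x3 intrinsics, pixels), "origin" and "orientation" of the camera in the world; the wrist camera has in their place "mount" (4x4, takes a point from camera to tool coordinates, whose origin is the TCP and whose axes are the flange's). Camera axes: x right, y down, z forward; pixel columns grow to the right and rows downward; lengths in m; the calibration is good to about 2 mm. A picture is of the moment at which its call begins: read the wrist's pose just before it. camera_info takes no time and is no camera call.
- env.sign_off(): hands the job in; it is judged then, once.
The state is a dict: "time_s": time; "qpos": joint angles; "joint_velocities": joint speeds; "effort": joint torques, N m; "tool_pos": TCP position; "tool_rot": TCP orientation; "force": force on the tool from outside, world axes, zero at the start; "wrist_torque": the same for the moment, N m; "grip_width": finger opening in m; "grasp_force": force on a finger pad.
Only numpy, scipy, OpenCV 4.12 (cv2) and the standard library are available. Lean on these libraries where they do the work, as an engineer would, in place of code of your own. Each camera call takes 0.05 s, during which the arm holds its last target. There are 200 camera calls.

## Task

Take an X-ray reading of the large sherd that lies on the dark worktop to the left of the bench analyser: lay it flat and centred over the round measuring window on the analyser's deck, let go of it, and close the hood over it. Then arm the analyser by pressing its round push button fully down and letting it spring back, and press the sprung dead-man paddle half-way down; the program finishes while the gripper is still holding the paddle there (pressed right down to its stop it would trip the analyser). Leave the other things on the bench where they are.

Things in the scene. Friction and masses are not known exactly. Their poses are not given: they have to be found in the camera images.
- sherd: thick pale potsherd with a curved break on top, 60 mm (its x) by 59 mm (its y), 19 mm thick, 35 to 80 g; loose, lying flat on the dark worktop to the left of the analyser. Origin: centre of its underside; z is up. Sides upright; the two most parallel, 50 mm apart, face along a line turned 30 degrees clockwise (from above) from its x axis.
- analyser: grey and white bench-top X-ray analyser, fixed, a low console 222 mm deep (x) by 256 mm wide (y), flat deck 70 mm above the worktop. Origin: centre of its underside; x points away from the operator, y to the operator's left, z up. Left part of the deck: steel measuring stage under the hinged hood; right part: black control strip with the paddle in front and the push button behind it.
- window (a point): centre of the round measuring window (opening 12 mm across in a ring of 34 mm) at deck height, in the middle of the 132 (x) x 122 (y) mm steel stage, which is level with the deck to about 1 mm. No walls stand round it when the hood is up; the open hood stands 74 mm to its right.
- hood (a joint): angle of the shielding hood, rad: 0 shut, grows as it opens, starts open at 1.4 to 1.55. Hollow cover 142 mm (x) by 134 (y), 36 high, walls 4 mm, 0.32 kg, hinged along its right edge, between stage and controls. Above about 1.3 rad it stays open by its weight; pushed from its right side leftward to below about 1.0 rad it falls shut by itself in a second or so (damped) and stays shut.
- hood_hinge (a point): middle of the hood's hinge line, 16 mm to the right of the analyser's origin (its y = -16 mm), 71.5 mm above the worktop; the line runs along the analyser's x.
- hood_top (a point): point on the middle line of the hood's outer top face, 110 mm from the hinge line (the hood ends at 138 mm) and 36 mm above the hood's rim plane. With the hood open this face stands upright over the edge of the control strip and looks to the right: push here, leftward, to close it.
- start_button_top (a point): centre of the top face of the arming push button, a grey round cap 24 mm across in a steel collar 40 mm across and 12 mm high; it stands about 22 mm above the deck.
- start_button (a joint): travel of the arming button in m: 0 up, 0.006 fully down; springs back by itself; 1.5 N starts it moving, 5 N holds it fully down.
- paddle (a joint): angle of the dead-man paddle, rad: 0 at rest with its near edge raised; 0.35 pressed down to its stop (level). A grey plate 46 mm wide (y), 75 mm long, hinged at its far edge, pressed downward near its near edge. Return spring: at paddle_pad about 4.5 N starts it moving, 9 N holds it half-way (0.175 rad), 13 N presses it to the stop. Springs back when let go.
- paddle_pad (a point): point on the ribbed upper face of the paddle, on its middle line, 60 mm from the hinge: the place to press. From rest to the stop it goes down about 20 mm; half-way is about 10 mm.
- chip_a: small blue-glazed sherd, 37 x 36 x 8 mm, loose bystander at the back left. Origin: centre of underside.
- chip_b: small pale sherd chip, 25 x 28 x 6 mm, loose bystander at the back left. Origin: centre of underside.
- dropper: amber glue dropper bottle, 33 mm across, 102 mm tall, loose bystander standing at the back left. Origin: centre of its base.
- marker: marker pen, 17 mm thick, 135 mm long, loose bystander lying behind the analyser. Origin: centre of underside.
There are look-alikes about, which are no part of the job. Leave any yellow look-alike of the sherd alone.

How it is judged:
By the outcome, as a careful person would: the job done as asked, in the order asked, and still so for the second after the job is handed in, while the arm keeps its last pose, push and grip.
It also fails if it takes over 48 s, if anything falls off the work surface, if the arm or the gripper's body presses on something with over 40 N, if the wrist force passes 120 N, or if a joint passes its speed limit or range.

## Working session

There is one attempt and no reset: what is moved stays moved. The work goes in short steps, Python scripts to look and compute and a tool call to move; the robot and the scene stay as the last step left them, time stands still between calls to the robot, and variables do not carry over. Pictures are saved under pics/ and viewed, at most 10 in all, crops included, and the job is handed in when it is done.

Besides the shell and the picture viewer there is one more tool, called after ">>>" as name(argument=value, ...) on one line, values as JSON. jog_arm: Moves the arm, as the interface text tells. Shifts and turns lie within -1 to 1; 1 stands for 0.1 m of shift or 180 degrees of turn. Its arguments: {"type":"object","properties":{"motion":{"type":"array","items":{"type":"array","items":{"type":"array","items":{"type":"number"}}}},"grip_force":{"type":"number"}},"required":["motion"]}

```bash
ls; mkdir -p pics
cat > h.py <<'E'
import numpy as np,cv2
from scipy.spatial.transform import Rotation as R
from cell import env
def cloud(n):
    im,d=env.read_camera(n); return im,d
def rot(o):
    o=np.array(o,float)
    return o if o.shape==(3,3) else R.from_euler('xyz',o,degrees=True).as_matrix()
def pts(n,d,T=None):
    i=env.camera_info(n);K=np.array(i['camera_matrix'])
    v,u=np.mgrid[:d.shape[0],:d.shape[1]]
    p=np.stack([(u-K[0,2])/K[0,0]*d,(v-K[1,2])/K[1,1]*d,d],-1)
    if n=='wrist':
        M=np.array(i['mount']);p=p@M[:3,:3].T+M[:3,3]
        return p@rot(T[1]).T+T[0]
    return p@rot(i['orientation']).T+np.array(i['origin'])
E
python3 - <<'E'
from h import *
o=env.get_obs();print(o)
for n in('scene','top'):
    i=env.camera_info(n);print(n,i)
    im,d=env.read_camera(n);np.savez(n+'.npz',im=im,d=d)
    cv2.imwrite(f'pics/{n}0.png',cv2.resize(im[:,:,::-1],(800,600)))
print(env.camera_info('wrist'))
E
```

```text
pics
{'time_s': 0.0, 'qpos': array([-75.68155829,  18.44083008,  -4.01540009,  83.17531315,
         1.29528785,  78.5429142 ,  -3.25726179]), 'joint_velocities': array([ 0.04223468, -0.22036742,  0.02798234, -0.06438744,  0.05452384,
        0.02680277, -0.13594418]), 'effort': array([-6.61266840e-04, -4.91284633e+01, -4.04070541e-01, -3.12528384e+01,
       -6.37957896e-02,  4.37191164e-02,  1.72622158e-04]), 'tool_pos': array([0.15178114, 0.63147038, 0.23543783]), 'tool_rot': array([-1.79886206e+02,  6.19840821e-03,  1.66493994e+02]), 'force': array([-0.44740581,  0.70230297,  0.54059427]), 'wrist_torque': array([ 0.02594542, -0.02667114,  0.07754244]), 'grasp_force': 0.0, 'grip_width': 0.08701291094274902}
scene {'camera_matrix': array([[395.73692272,   0.        , 254.50683822],
       [  0.        , 395.73692272, 190.38950192],
       [  0.        ,   0.        ,   1.        ]]), 'origin': array([0.1437519 , 0.34544797, 0.76301624]), 'orientation': array([-140.50852165,   -0.89958327, -124.54764342])}
top {'camera_matrix': array([[433.25763202,   0.        , 258.88133132],
       [  0.        , 433.25763202, 193.677429  ],
       [  0.        ,   0.        ,   1.        ]]), 'origin': array([0.43361478, 0.02462913, 1.00223073]), 'orientation': array([-170.43663146,    0.57412773,  -89.30430696])}
{'camera_matrix': array([[325.97783912,   0.        , 261.67224497],
       [  0.        , 325.97783912, 192.63671942],
       [  0.        ,   0.        ,   1.        ]]), 'mount': array([[-7.94209169e-06, -9.62023636e-01, -2.72966159e-01,
         7.52285196e-02],
       [ 9.99998908e-01,  3.95771811e-04, -1.42392713e-03,
        -3.93138382e-04],
       [ 1.47788386e-03, -2.72965872e-01,  9.62022582e-01,
        -1.47117922e-01],
       [ 0.00000000e+00,  0.00000000e+00,  0.00000000e+00,
         1.00000000e+00]])}
```

View pics/top0.png

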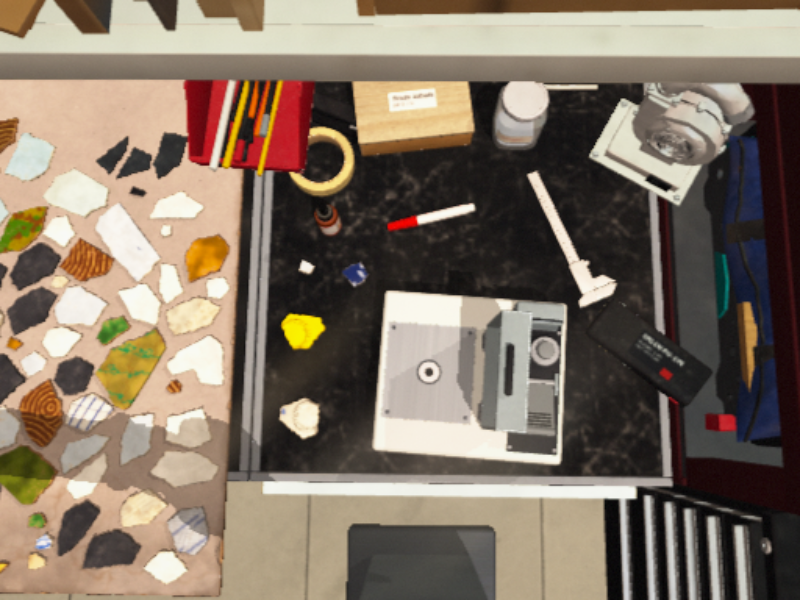

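View pics/scene0.png

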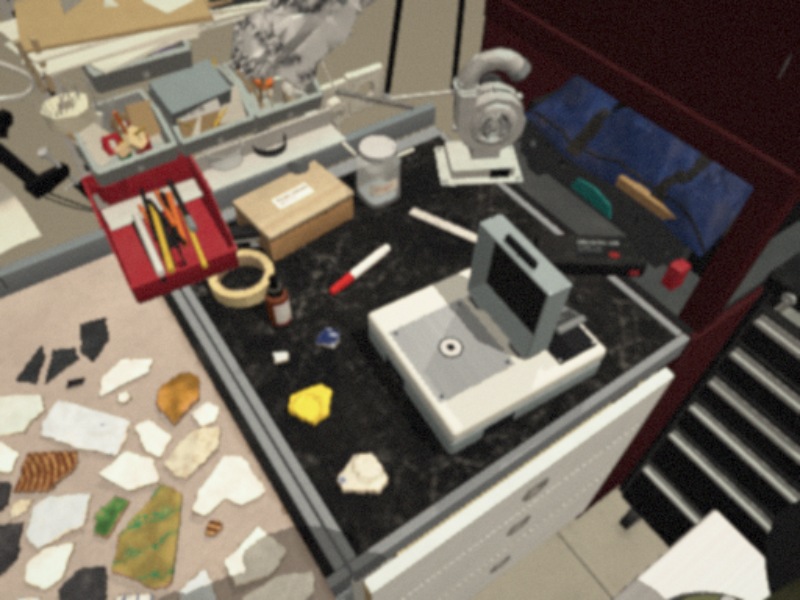

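The top view shows the pale sherd at (300,418), its yellow look-alike at (303,330), the window at (429,372), the button at (545,348) and the paddle near (540,405). The hood is open around x≈505. The scene view agrees, with the sherd at (362,473) and the window at (450,347).

```bash
cat > m.py <<'E'
from h import *
s=512/800
for n in('top','scene'):
    z=np.load(n+'.npz');im,d=z['im'],z['d'];P=pts(n,d);np.save(n+'P.npy',P)
    wk=P[260:290,150:165] if n=='top' else P[250:270,270:285]
    c=[(300,418),(429,372),(545,348),(540,395),(540,420),(303,330)] if n=='top' else [(362,473),(450,347),(311,405)]
    for u,v in c: print(n,(u,v),P[int(v*s),int(u*s)].round(4),im[int(v*s),int(u*s)])
    x,y,zz=P[...,0],P[...,1],P[...,2]
    # sherd
    u,v=c[0]; ok=np.zeros(d.shape,bool); ok[int(v*s)-25:int(v*s)+25,int(u*s)-28:int(u*s)+28]=1
    m=ok&(zz>.008)&(d>0)&(im.max(2)>120); q=P[m][:,:2]
    print(n,'sherd',len(q),q.mean(0),cv2.minAreaRect((q*1000).astype(np.float32)),np.percentile(P[m][:,2],[5,50,95]))
    # deck
    m=(abs(zz-.07)<.006)&(d>0)&(x>.3)&(x<.75)&(y>-.3)&(y<.15)
    q=P[m][:,:2]; print('deck',len(q),cv2.minAreaRect((q*1000).astype(np.float32)),np.median(P[m][:,2]))
    t=(zz<.01)&(zz>-.02)&(x>.45)&(x<.7)&(y>0)&(y<.2)&(d>0)
    print('table',np.median(zz[t]))
E
python3 m.py
```

```text
top (300, 418) [0.4309 0.1851 0.0145] [249 243 220]
top (429, 372) [0.4944 0.0023 0.0714] [65 59 52]
top (545, 348) [ 0.5285 -0.1528  0.0909] [161 153 144]
top (540, 395) [ 0.4658 -0.1453  0.0902] [145 141 129]
top (540, 420) [ 0.433  -0.1424  0.102 ] [132 126 117]
top (303, 330) [0.5577 0.1873 0.0163] [248 236   0]
top sherd 465 [0.43178316 0.18497811] ((433.6776123046875, 183.10816955566406), (58.4576530456543, 51.9206428527832), 46.54304504394531) [0.01028565 0.01407256 0.01780592]
deck 8736 ((507.6944885253906, -32.9749755859375), (481.8487854003906, 293.1296691894531), 70.48469543457031) 0.07028023261730798
table 3.804255791872713e-05
scene (362, 473) [0.4345 0.1877 0.0145] [241 230 203]
scene (450, 347) [0.496  0.0031 0.0707] [50 47 44]
scene (311, 405) [0.5561 0.192  0.0119] [245 232  86]
scene sherd 571 [0.431261   0.18726447] ((435.45220947265625, 185.4095916748047), (61.92145919799805, 51.19758605957031), 53.09010314941406) [0.01011669 0.01348372 0.01740559]
deck 7065 ((552.72900390625, -16.653411865234375), (413.85394287109375, 256.0583801269531), 12.57654857635498) 0.06951534953278216
table -0.0004194330485607911
```

Both views put the sherd at about (0.433, 0.186) with its top at 10–18 mm, and the window at about (0.495, 0.003, 0.071). I'll move above the sherd for a wrist view.

>>> jog_arm(motion=[[[-0.94, -0.92, 0.1, 0, 0, 0, 0], [-0.94, -0.92, 0.1, 0, 0, 0, 0], [-0.94, -0.92, 0.1, 0, 0, 0, 0], [-0.94, -0.92, 0.1, 0, 0, 0, 0]]])

```text
time_s: 0.5
tool_pos: [0.2263, 0.516, 0.2261]
tool_rot: [-179.9, 0.1, 166.0]
force: [0.7, 0.3, 0.9]
grip_width: 0.0869
grasp_force: 0.0
```

>>> jog_arm(motion=[[[-0.94, -0.92, 0.1, 0, 0, 0, 0], [-0.94, -0.92, 0.1, 0, 0, 0, 0], [-0.94, -0.92, 0.1, 0, 0, 0, 0], [-0.94, -0.92, 0.1, 0, 0, 0, 0]]])

```text
time_s: 0.9
tool_pos: [0.2948, 0.4052, 0.2162]
tool_rot: [-179.9, 0.1, 166.1]
force: [-0.1, 0.3, -0.3]
grip_width: 0.0869
grasp_force: 0.0
```

>>> jog_arm(motion=[[[-0.94, -0.92, 0.1, 0, 0, 0, 0], [-0.94, -0.92, 0.1, 0, 0, 0, 0], [-0.94, -0.92, 0.1, 0, 0, 0, 0], [-0.94, -0.92, 0.1, 0, 0, 0, 0]]])

```text
time_s: 1.3
tool_pos: [0.3638, 0.2946, 0.2064]
tool_rot: [-179.9, 0.0, 166.1]
force: [-0.4, -0.0, 0.7]
grip_width: 0.0869
grasp_force: 0.0
```

>>> jog_arm(motion=[[[-0.94, -0.92, 0.1, 0, 0, 0, 0], [-0.94, -0.92, 0.1, 0, 0, 0, 0], [-0.94, -0.92, 0.1, 0, 0, 0, 0], [-0.94, -0.92, 0.1, 0, 0, 0, 0], [-0.94, -0.92, 0.1, 0, 0, 0, 0]]])

```text
time_s: 1.8
tool_pos: [0.4313, 0.1879, 0.1966]
tool_rot: [180.0, -0.0, 166.5]
force: [-0.3, 0.8, 0.1]
grip_width: 0.0868
grasp_force: 0.0
```

```bash
cat > w.py <<'E'
from h import *
o=env.get_obs();print(o['time_s'],o['tool_pos'].round(4),o['tool_rot'].round(2),o['qpos'].round(1))
T=(o['tool_pos'],o['tool_rot'])
im,d=env.read_camera('wrist');P=pts('wrist',d,T)
np.savez('w1.npz',im=im,P=P)
cv2.imwrite('pics/w1.png',cv2.resize(im[:,:,::-1],(800,600)))
x,y,z=P[...,0],P[...,1],P[...,2]
m=(z>.006)&(z<.03)&(abs(x-.433)<.05)&(abs(y-.186)<.05)&(d>0)
m&=im[...,2]>90
q=P[m];print(len(q),q.mean(0),np.percentile(q[:,2],[5,50,95]))
h=cv2.convexHull((q[:,:2]*1000).astype(np.float32))[:,0]
# width vs direction of hull
for a in range(0,180,5):
    n=np.array([np.cos(np.radians(a)),np.sin(np.radians(a))]);s=h@n
    print(a,round(float(s.max()-s.min()),1),end='; ')
print(); print(cv2.approxPolyDP(h.reshape(-1,1,2),2.,True)[:,0].round(1).tolist())
t=(z<.004)&(d>0);print('table',np.median(z[t]))
E
python3 w.py
```

```text
1.8 [0.4313 0.1879 0.1966] [ 1.7996e+02 -3.0000e-02  1.6652e+02] [-46.7  -2.8  19.5 111.4   0.9  71.2  49. ]
1996 [0.43081234 0.18573285 0.01317117] [0.00995577 0.01311679 0.01648774]
0 56.7; 5 56.6; 10 56.0; 15 55.1; 20 53.9; 25 55.7; 30 57.5; 35 59.0; 40 60.4; 45 61.4; 50 61.9; 55 61.9; 60 61.8; 65 61.4; 70 60.4; 75 59.1; 80 57.5; 85 56.2; 90 56.5; 95 57.1; 100 57.4; 105 57.6; 110 57.6; 115 57.2; 120 56.4; 125 55.2; 130 53.6; 135 52.0; 140 50.0; 145 49.6; 150 50.2; 155 52.2; 160 53.7; 165 54.9; 170 55.8; 175 56.4; 
[[459.0, 182.0], [446.8999938964844, 213.1999969482422], [429.79998779296875, 216.8000030517578], [402.29998779296875, 180.8000030517578], [411.8999938964844, 162.39999389648438], [440.1000061035156, 160.39999389648438], [450.20001220703125, 164.39999389648438]]
table -0.002093252484521038
```

View pics/w1.png

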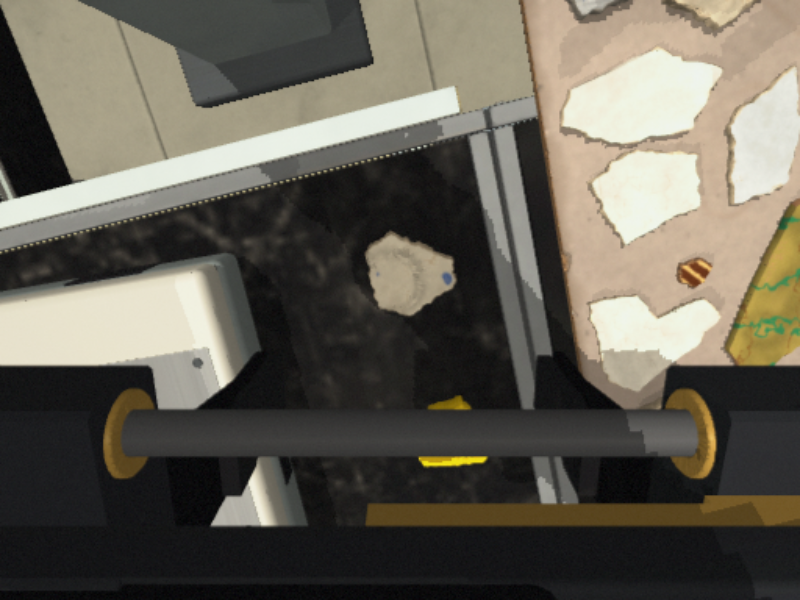

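Run:
```python
from h import *
z=np.load('w1.npz');im,P=z['im'],z['P']
x,y=P[...,0],P[...,1]
m=(im[...,0].astype(int)>95)&(abs(x-.433)<.06)&(abs(y-.186)<.06)
n,l,s,c=cv2.connectedComponentsWithStats(m.astype(np.uint8))
k=1+s[1:,4].argmax();m=l==k;print(s[k],c[k])
ct=max(cv2.findContours(m.astype(np.uint8),0,cv2.CHAIN_APPROX_NONE)[0],key=len)[:,0]
q=P[ct[:,1],ct[:,0]];q=P[m]
h=cv2.convexHull((q[:,:2]*1000).astype(np.float32))[:,0]
for a in (-5,85,145,55,135,140,150,155):
    v=np.array([np.cos(np.radians(a)),np.sin(np.radians(a))]);s=h@v
    print(a,s.min().round(1),s.max().round(1),(s.max()-s.min()).round(1),((s.max()+s.min())/2).round(1))
print(cv2.approxPolyDP(h.reshape(-1,1,2),2.,True)[:,0].round(1).tolist())
M=cv2.moments(h.reshape(-1,1,2));print('centroid',M['m10']/M['m00'],M['m01']/M['m00'])
```

```text
[ 234  148   58   54 2076] [259.99710983 174.92726397]
-5 383.8 444.3 60.5 414.1
85 197.3 254.3 57.0 225.8
145 -275.7 -224.1 51.6 -249.9
55 368.5 433.0 64.5 400.8
135 -203.7 -148.8 54.9 -176.2
140 -240.6 -187.9 52.8 -214.2
150 -308.8 -256.5 52.3 -282.6
155 -341.2 -286.7 54.5 -314.0
[[462.0, 183.5], [450.5, 213.1999969482422], [428.79998779296875, 217.10000610351562], [401.20001220703125, 182.0], [410.20001220703125, 162.6999969482422], [440.1000061035156, 160.39999389648438], [450.1000061035156, 162.10000610351562]]
centroid 432.57291114507933 186.35637942919985
```

The wrist view shows the sherd at about (410,272), with its blue-marked tip to the right. The parallel faces have their normal near 145° and are about 50 mm apart, which matches. I'll turn to yaw 55° and measure the analyser at the same time.

>>> jog_arm(motion=[[[0, 0, 0, 0, 0, 0.2222, 0], [0, 0, 0, 0, 0, 0.2222, 0], [0, 0, 0, 0, 0, 0.2222, 0], [0, 0, 0, 0, 0, 0.2222, 0], [0, 0, 0, 0, 0, 0.2222, 0]]])

```text
time_s: 2.35
tool_pos: [0.4305, 0.189, 0.1966]
tool_rot: [180.0, -0.0, 126.4]
force: [-0.7, 0.3, 0.4]
grip_width: 0.0868
grasp_force: 0.0
```

>>> jog_arm(motion=[[[0, 0, 0, 0, 0, 0.2222, 0], [0, 0, 0, 0, 0, 0.2222, 0], [0, 0, 0, 0, 0, 0.2222, 0], [0, 0, 0, 0, 0, 0.2222, 0], [0, 0, 0, 0, 0, 0.2222, 0]]])

```text
time_s: 2.85
tool_pos: [0.4305, 0.1891, 0.1966]
tool_rot: [-180.0, -0.0, 86.5]
force: [-0.1, -0.1, -0.3]
grip_width: 0.0868
grasp_force: 0.0
```

>>> jog_arm(motion=[[[0, 0, 0.3, 0, 0, 0.175, 0], [0, 0, 0.6, 0, 0, 0.175, 0], [0, 0, 0.9, 0, 0, 0.175, 0], [0, 0, 0.9, 0, 0, 0.175, 0], [0, 0, 0.9, 0, 0, 0.175, 0]]])

```text
time_s: 3.35
tool_pos: [0.4301, 0.1884, 0.1056]
tool_rot: [-179.9, 0.1, 55.2]
force: [0.2, -0.6, -0.5]
grip_width: 0.0869
grasp_force: 0.0
```

Run:
```python
from h import *
o=env.get_obs();print(o['time_s'],o['tool_pos'].round(4),o['tool_rot'].round(2),o['qpos'].round(1))
Rt=rot(o['tool_rot']);print('to grasp tool mm',(Rt.T@(np.array([.4352,.186,.02])-o['tool_pos'])*1000).round(1))
for n in('top','scene'):
    z=np.load(n+'.npz');im=z['im'].astype(int);P=np.load(n+'P.npy')
    x,y,zz=P[...,0],P[...,1],P[...,2]
    m=(abs(zz-.07)<.008)&(im.min(2)>110)&(x>.35)&(x<.65)&(y<.12)&(y>-.25)
    m=cv2.morphologyEx(m.astype(np.uint8),cv2.MORPH_OPEN,np.ones((3,3)))
    nn,l,s,c=cv2.connectedComponentsWithStats(m);k=1+s[1:,4].argmax()
    q=(P[l==k][:,:2]*1000).astype(np.float32);r=cv2.minAreaRect(q);print(n,'deck',s[k],r,cv2.boxPoints(r).round(1).tolist())
    # window: dark ring
    m=(abs(zz-.07)<.006)&(np.hypot(x-.495,y-.0025)<.03)
    g=np.where(m,im.min(2),255)
    # dark pixels
    w=(g<90);q=P[w][:,:2];print('win dark',w.sum(),q.mean(0).round(4), q.min(0).round(4),q.max(0).round(4))
    # hood: points above .12
    m=(zz>.1)&(x>.38)&(x<.62)&(y>-.2)&(y<.05)
    for lo in (.12,.15,.18,.2):
        b=m&(zz>lo)&(zz<lo+.02)
        if b.sum(): print('hood',lo,b.sum(),P[b][:,:2].min(0).round(3),P[b][:,:2].max(0).round(3))
    print('zmax',zz[m].max())
    if n=='top':
        m=(np.hypot(x-.528,y+.152)<.03)
        b=m&(zz>.086)&(zz<.1);print('button',b.sum(),P[b].mean(0).round(4),P[b].min(0).round(4),P[b].max(0).round(4))
        m=(abs(y+.145)<.012)&(x>.40)&(x<.50)
        for lo in np.arange(.40,.51,.01):
            b=m&(x>=lo)&(x<lo+.01)
            if b.sum():print(lo.round(3),np.median(zz[b]).round(4),im[b].mean(0).round(0))
im=np.load('top.npz')['im'];c=im[180:310,230:380,::-1]
cv2.imwrite('pics/crop.png',cv2.resize(c,None,fx=4.5,fy=4.5,interpolation=cv2.INTER_CUBIC))
```

```text
3.35 [0.4301 0.1884 0.1056] [-1.7994e+02  9.0000e-02  5.5210e+01] [-44.2   2.6  17.8 117.5  -0.9  60.1 -60.8]
to grasp tool mm [ 1.1  5.7 85.6]
top deck [ 238  186  121  111 7466] ((491.087890625, -55.53767395019531), (254.80714416503906, 220.9589080810547), 86.23233795166016) [[372.5, -175.39999389648438], [593.0, -189.89999389648438], [609.7000122070312, 64.30000305175781], [389.20001220703125, 78.9000015258789]]
win dark 16 [0.4949 0.0015] [ 0.4901 -0.0019] [0.4988 0.0045]
hood 0.12 14 [ 0.42  -0.088] [ 0.558 -0.068]
hood 0.15 12 [ 0.421 -0.084] [ 0.559 -0.069]
hood 0.18 9 [ 0.42  -0.081] [ 0.559 -0.07 ]
hood 0.2 1508 [ 0.418 -0.114] [ 0.561 -0.071]
zmax 1.0022307274688655
button 105 [ 0.5249 -0.1536  0.0921] [ 0.5138 -0.1686  0.0862] [ 0.5372 -0.1367  0.0972]
0.4 0.0708 [77. 72. 68.]
0.41 0.1074 [136. 130. 121.]
0.42 0.1052 [115. 109. 100.]
0.43 0.102 [104.  99.  91.]
0.44 0.0972 [139. 133. 124.]
0.45 0.0941 [147. 141. 132.]
0.46 0.0903 [147. 141. 131.]
0.47 0.0867 [146. 140. 130.]
0.48 0.0808 [142. 134. 127.]
0.49 0.0714 [66. 62. 60.]
scene deck [ 236  173  151  106 6324] ((491.7734069824219, -53.649078369140625), (255.65675354003906, 222.6881103515625), 86.19161224365234) [[372.20001220703125, -173.8000030517578], [594.4000244140625, -188.60000610351562], [611.4000244140625, 66.5], [389.20001220703125, 81.30000305175781]]
win dark 6 [0.4967 0.0026] [0.4953 0.0008] [0.4986 0.0045]
hood 0.12 410 [ 0.418 -0.109] [ 0.561 -0.067]
hood 0.15 361 [ 0.417 -0.11 ] [ 0.561 -0.069]
hood 0.18 129 [ 0.417 -0.106] [ 0.562 -0.069]
hood 0.2 1017 [ 0.417 -0.115] [ 0.561 -0.07 ]
zmax 0.22022689311938437
```

View pics/crop.png

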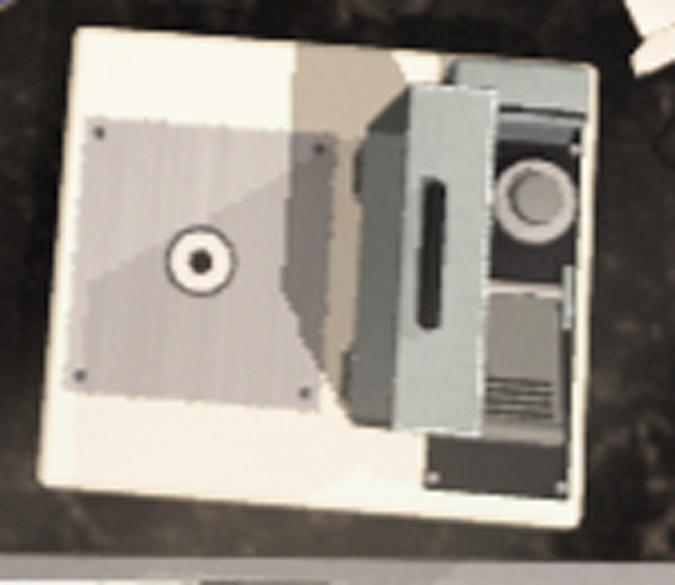

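The crop shows the window at (201,262), the button cap at (537,197) and the ribbed paddle around (525,380), partly hidden by the hood. The fitted deck is 221×255 mm at yaw −3.8°, and the window predicted from it agrees with the measured one. Now I'll go down and grasp.

>>> jog_arm(motion=[[[0.01, 0.057, 0.3, 0, 0, 0, 0], [0.01, 0.057, 0.6, 0, 0, 0, 0], [0.01, 0.057, 0.8, 0, 0, 0, 0], [0.01, 0.057, 0.875, 0, 0, 0, 0], [0.01, 0.057, 0.875, 0, 0, 0, 0]]], grip_force=20)

```text
time_s: 3.85
tool_pos: [0.4363, 0.1849, 0.0188]
tool_rot: [-180.0, 0.0, 55.2]
force: [-0.6, -0.5, -0.7]
grip_width: 0.0873
grasp_force: 0.0
```

>>> jog_arm(motion=[[[0, 0, 0, 0, 0, 0, 0.5], [0, 0, 0, 0, 0, 0, 0.6], [0, 0, 0, 0, 0, 0, 0.7], [0, 0, 0, 0, 0, 0, 0.8], [0, 0, 0, 0, 0, 0, 0.8]]], grip_force=20)

```text
time_s: 4.35
tool_pos: [0.437, 0.1841, 0.0194]
tool_rot: [180.0, -0.0, 55.0]
force: [-0.5, -0.8, -0.2]
grip_width: 0.0548
grasp_force: 0.2
```

>>> jog_arm(motion=[[[0, 0, 0, 0, 0, 0, 0.8], [0, 0, 0, 0, 0, 0, 0.8], [0, 0, 0, 0, 0, 0, 0.8]]])

```text
time_s: 4.65
tool_pos: [0.4367, 0.1842, 0.0193]
tool_rot: [-180.0, -0.0, 55.0]
force: [-2.3, 0.4, 5.5]
grip_width: 0.0513
grasp_force: 20.0
```

>>> jog_arm(motion=[[[0, 0, -0.25, 0, 0, 0, 0.8], [0, 0, -0.6, 0, 0, 0, 0.8], [0, 0, -0.95, 0, 0, 0, 0.8], [0, 0, -1, 0, 0, 0, 0.8]]])

```text
time_s: 5.05
tool_pos: [0.4395, 0.185, 0.1229]
tool_rot: [179.8, -0.4, 55.0]
force: [0.8, 0.8, -0.7]
grip_width: 0.0515
grasp_force: 20.0
```

>>> jog_arm(motion=[[[-0.14, 0.19, -0.1, 0, 0, 0, 0.8], [-0.28, 0.38, -0.1, 0, 0, 0, 0.8], [-0.42, 0.57, -0.1, 0, 0, 0, 0.8], [-0.567, 0.776, -0.1, 0, 0, 0, 0.8], [-0.567, 0.776, -0.1, 0, 0, 0, 0.8]]])

```text
time_s: 5.55
tool_pos: [0.4684, 0.0889, 0.1282]
tool_rot: [179.9, 0.1, 54.7]
force: [-0.0, -0.8, -1.4]
grip_width: 0.0511
grasp_force: 20.0
```

>>> jog_arm(motion=[[[-0.14, 0.19, 0, 0, 0, -0.043, 0.8], [-0.28, 0.38, 0, 0, 0, -0.087, 0.8], [-0.42, 0.57, 0, 0, 0, -0.13, 0.8], [-0.567, 0.776, 0, 0, 0, -0.1733, 0.8], [-0.567, 0.776, 0, 0, 0, -0.1733, 0.8]]])

```text
time_s: 6.05
tool_pos: [0.4992, -0.0015, 0.1284]
tool_rot: [180.0, 0.1, 86.1]
force: [0.4, -0.6, -0.4]
grip_width: 0.0512
grasp_force: 20.0
```

Run:
```python
from h import *
o=env.get_obs();print(o['time_s'],o['tool_pos'].round(4),o['tool_rot'].round(2),o['force'].round(1),o['grip_width'],o['qpos'].round(1))
im,d=env.read_camera('wrist')
im2,d2=env.read_camera('scene')
cv2.imwrite('pics/held.png',np.hstack([cv2.resize(im,(400,300)),cv2.resize(im2,(400,300))])[:,:,::-1])
Rt=rot(o['tool_rot']);print('to go mm',(Rt.T@(np.array([.4986,.0019,.0895])-o['tool_pos'])*1000).round(1))
```

```text
6.05 [ 0.4992 -0.0015  0.1284] [1.7999e+02 1.2000e-01 8.6060e+01] [ 0.4 -0.6 -0.4] 0.051230923766007366 [-30.6   4.8  29.1 112.8  -2.5  63.   -4.5]
to go mm [ 3.4 -0.8 38.9]
```

View pics/held.png

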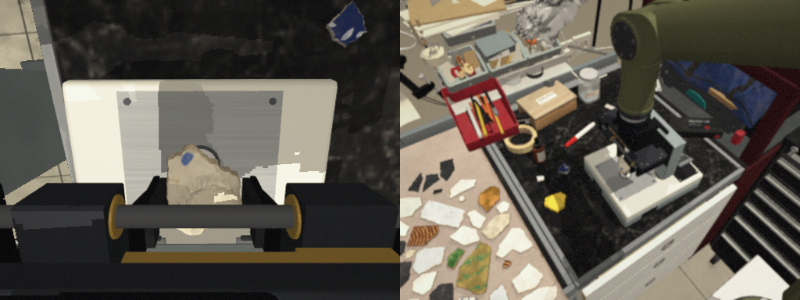

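The left half shows the sherd held over the stage with the window ring just behind it. The right half shows the arm clear of the hood. I'll lower it.

>>> jog_arm(motion=[[[0.034, -0.01, 0.1, 0, 0, 0, 0.8], [0.034, -0.01, 0.2, 0, 0, 0, 0.8], [0.034, -0.01, 0.3, 0, 0, 0, 0.8], [0.034, -0.01, 0.33, 0, 0, 0, 0.8], [0.034, -0.01, 0.33, 0, 0, 0, 0.8]]])

```text
time_s: 6.65
tool_pos: [0.4974, 0.0056, 0.0951]
tool_rot: [-179.9, 0.0, 86.2]
force: [-0.0, -0.5, -1.1]
grip_width: 0.0513
grasp_force: 20.0
```

Run:
```python
from h import *
o=env.get_obs();print(o['time_s'],o['tool_pos'].round(4),o['tool_rot'].round(2),o['force'].round(1))
Rt=rot(o['tool_rot']);print('to go mm',(Rt.T@(np.array([.4986,.0019,.0895])-o['tool_pos'])*1000).round(1))
T=(o['tool_pos'],o['tool_rot']);im,d=env.read_camera('wrist');P=pts('wrist',d,T)
x,y,z=P[...,0],P[...,1],P[...,2]
m=(np.hypot(x-.495,y-.003)<.045)&(z>.08)&(z<.115)&(im[...,0].astype(int)>im[...,2]+8)
nn,l,s,c=cv2.connectedComponentsWithStats(m.astype(np.uint8));k=1+s[1:,4].argmax()
q=P[l==k];print(len(q),q.min(0).round(4),q.max(0).round(4),q.mean(0).round(4),np.median(z[(abs(x-.495)<.06)&(y>.045)&(y<.06)]))
```

```text
6.65 [0.4974 0.0056 0.0951] [-1.799e+02  3.000e-02  8.620e+01] [-0.  -0.5 -1.1]
to go mm [-3.6  1.5  5.6]
5439 [ 0.4706 -0.0051  0.08  ] [0.522  0.0386 0.0949] [0.495  0.0156 0.0882] 0.06997954419258544
```

>>> jog_arm(motion=[[[-0.038, 0.015, 0, 0, 0, 0, 0.8], [-0.038, 0.015, 0.02, 0, 0, 0, 0.8], [-0.038, 0.015, 0.04, 0, 0, 0, 0.8], [-0.038, 0.015, 0.05, 0, 0, 0, 0.8], [-0.038, 0.015, 0.05, 0, 0, 0, 0.8]]])

```text
time_s: 7.2
tool_pos: [0.4992, 0.0016, 0.0909]
tool_rot: [-180.0, -0.0, 86.2]
force: [0.8, -0.1, -1.4]
grip_width: 0.0512
grasp_force: 20.0
```

>>> jog_arm(motion=[[[0, 0, 0, 0, 0, 0, 0.8], [0, 0, 0, 0, 0, 0, 0.8]]])

```text
time_s: 7.4
tool_pos: [0.4994, 0.0016, 0.0911]
tool_rot: [180.0, -0.0, 86.2]
force: [-0.0, 0.7, -0.7]
grip_width: 0.0514
grasp_force: 20.0
```

Down another 1 mm and then release gently.

>>> jog_arm(motion=[[[0, 0, 0.01, 0, 0, 0, 0.8], [0, 0, 0.015, 0, 0, 0, 0.8], [0, 0, 0.015, 0, 0, 0, 0.8]]])

```text
time_s: 7.7
tool_pos: [0.4993, 0.0016, 0.0895]
tool_rot: [-180.0, -0.0, 86.2]
force: [-0.2, -0.0, -1.2]
grip_width: 0.0516
grasp_force: 20.0
```

>>> jog_arm(motion=[[[0, 0, 0, 0, 0, 0, 0.35], [0, 0, 0, 0, 0, 0, 0.2], [0, 0, 0, 0, 0, 0, 0.1], [0, 0, 0, 0, 0, 0, 0], [0, 0, 0, 0, 0, 0, 0]]])

```text
time_s: 8.2
tool_pos: [0.4994, 0.0016, 0.0896]
tool_rot: [180.0, -0.0, 86.2]
force: [-0.7, -0.1, -0.4]
grip_width: 0.0807
grasp_force: 0.0
```

>>> jog_arm(motion=[[[0, 0, -0.2, 0, 0, 0, 0], [0, 0, -0.5, 0, 0, 0, 0], [0, 0, -0.9, 0, 0, 0, 0], [0, 0, -1, 0, 0, 0, 0], [0, 0, -1, 0, 0, 0, 0]]])

```text
time_s: 8.7
tool_pos: [0.5006, 0.0017, 0.1914]
tool_rot: [179.8, -0.1, 86.2]
force: [0.5, -0.5, -0.3]
grip_width: 0.0871
grasp_force: 0.0
```

Run:
```python
from h import *
o=env.get_obs();print(o['time_s'],o['tool_pos'].round(4),o['tool_rot'].round(2))
T=(o['tool_pos'],o['tool_rot']);im,d=env.read_camera('wrist');P=pts('wrist',d,T)
x,y,z=P[...,0],P[...,1],P[...,2]
m=(np.hypot(x-.495,y-.003)<.05)&(z>.076)&(z<.1)
nn,l,s,c=cv2.connectedComponentsWithStats(m.astype(np.uint8));k=1+s[1:,4].argmax();print(s[k])
q=P[l==k];print(q.min(0).round(4),q.max(0).round(4),np.percentile(z[l==k],[5,50,95]))
h=cv2.convexHull((q[:,:2]*1000).astype(np.float32))[:,0]
C=np.zeros(2)
for a in (26.2,116.2,-3.8,86.2):
    v=np.array([np.cos(np.radians(a)),np.sin(np.radians(a))]);t=h@v
    print(a,(t.max()-t.min()).round(1))
    if a>20 and a!=86.2:C+=v*(t.max()+t.min())/2
M=cv2.moments(h.reshape(-1,1,2));print('bbox centre',C.round(1),'centroid',M['m10']/M['m00'],M['m01']/M['m00'])
cv2.imwrite('pics/placed.png',cv2.resize(im[:,:,::-1],(600,450)))
```

```text
8.7 [0.5006 0.0017 0.1914] [ 1.7977e+02 -9.0000e-02  8.6200e+01]
[ 227  156   64   75 3382]
[ 0.4704 -0.0295  0.076 ] [0.5236 0.0334 0.0894] [0.07934537 0.08306807 0.0865468 ]
26.2 58.9
116.2 57.3
-3.8 52.7
86.2 62.7
bbox centre [492.3   3.5] centroid 494.8353973009201 1.4685385254666035
```

View pics/placed.png

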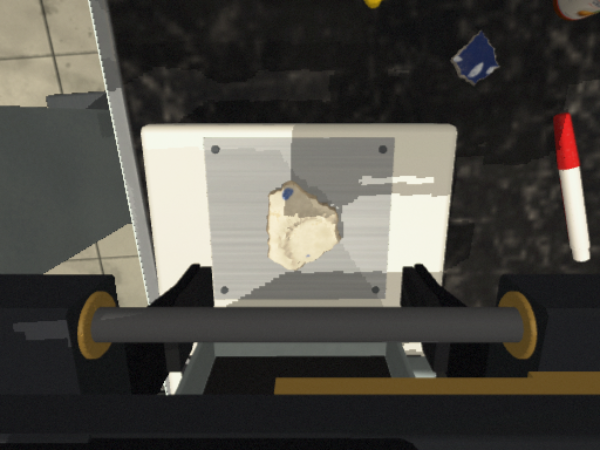

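The placed view shows the sherd at about (304,225), against a stage centre of (299,223) from the screw diagonals. It lies flat and is centred within about 2 mm. Now I'll go round to the right of the hood with the fingers closed.

>>> jog_arm(motion=[[[0, 0, -0.4, 0, 0, 0, 0.5], [0, 0, -0.75, 0, 0, 0, 1], [0, 0, -0.75, 0, 0, 0, 1], [0, 0, -0.75, 0, 0, 0, 1]]])

```text
time_s: 9.15
tool_pos: [0.4989, 0.0016, 0.2633]
tool_rot: [-179.9, 0.0, 86.2]
force: [0.6, -0.2, 0.2]
grip_width: 0.0632
grasp_force: 0.0
```

>>> jog_arm(motion=[[[-0.3, 0, 0, 0, 0, 0, 1], [-0.6, 0, 0, 0, 0, 0, 1], [-0.84, 0, 0, 0, 0, 0, 1], [-0.84, 0, 0, 0, 0, 0, 1]]])

```text
time_s: 9.55
tool_pos: [0.4919, -0.0863, 0.2621]
tool_rot: [-179.8, 0.1, 85.8]
force: [-0.2, 0.5, -0.1]
grip_width: 0.0308
grasp_force: 0.0
```

>>> jog_arm(motion=[[[-0.3, 0, 0, 0, 0, 0, 1], [-0.6, 0, 0, 0, 0, 0, 1], [-0.84, 0, 0, 0, 0, 0, 1], [-0.84, 0, 0, 0, 0, 0, 1], [-0.84, 0, 0, 0, 0, 0, 1]]])

```text
time_s: 10.05
tool_pos: [0.4876, -0.165, 0.2628]
tool_rot: [-179.8, -0.0, 86.2]
force: [0.8, -0.2, 0.6]
grip_width: 0.0011
grasp_force: 0.0
```

>>> jog_arm(motion=[[[0, 0, 0.3, 0, 0, 0, 1], [0, 0, 0.6, 0, 0, 0, 1], [0, 0, 0.77, 0, 0, 0, 1], [0, 0, 0.77, 0, 0, 0, 1]]])

```text
time_s: 10.45
tool_pos: [0.4863, -0.1633, 0.1842]
tool_rot: [-179.6, -0.1, 86.4]
force: [0.5, -0.2, 0.7]
grip_width: 0.0004
grasp_force: 0.0
```

>>> jog_arm(motion=[[[0.2, 0, 0, 0, 0, 0, 1], [0.35, 0, 0, 0, 0, 0, 1], [0.47, 0, 0, 0, 0, 0, 1], [0.57, 0, 0, 0, 0, 0, 1], [0.67, 0, 0, 0, 0, 0, 1]]])

```text
time_s: 10.95
tool_pos: [0.4931, -0.0989, 0.1883]
tool_rot: [179.9, 0.0, 86.2]
force: [-0.1, -2.4, 1.8]
grip_width: 0.0002
grasp_force: 1.0
```

>>> jog_arm(motion=[[[0.1, 0, 0, 0, 0, 0, 1], [0.2, 0, 0, 0, 0, 0, 1], [0.3, 0, 0, 0, 0, 0, 1], [0.4, 0, 0, 0, 0, 0, 1], [0.5, 0, 0, 0, 0, 0, 1]]])

```text
time_s: 11.45
tool_pos: [0.4956, -0.0481, 0.1872]
tool_rot: [-180.0, -0.0, 86.2]
force: [0.0, -0.6, 0.3]
grip_width: 0.0006
grasp_force: 0.0
```

>>> jog_arm(motion=[[[0, 0, -0.3, 0, 0, 0, 1], [0, 0, -0.6, 0, 0, 0, 1], [-0.3, 0, -0.9, 0, 0, 0, 1], [-0.7, 0, -1, 0, 0, 0, 1], [-0.7, 0, -1, 0, 0, 0, 1]]])

```text
time_s: 11.95
tool_pos: [0.4913, -0.125, 0.2899]
tool_rot: [179.8, 0.1, 85.7]
force: [-0.6, -0.6, 0.6]
grip_width: 0.0003
grasp_force: 0.0
```

>>> jog_arm(motion=[[[0, -0.3, 0, 0, 0, 0, 1], [0, -0.6, 0, 0, 0, 0, 1], [0, -0.6, 0, 0, 0, 0, 1], [0, -0.6, 0, 0, 0, 0, 1], [0, -0.6, 0, 0, 0, 0, 1]]])

```text
time_s: 12.45
tool_pos: [0.4321, -0.1147, 0.2875]
tool_rot: [180.0, 0.0, 86.2]
force: [0.8, -0.1, 0.1]
grip_width: 0.0001
grasp_force: 0.0
```

```bash
cat > b.py <<'E'
from h import *
o=env.get_obs();print(o['time_s'],o['tool_pos'].round(4),o['tool_rot'].round(2))
T=(o['tool_pos'],o['tool_rot']);im,d=env.read_camera('wrist');P=pts('wrist',d,T);np.savez('w2.npz',im=im,P=P)
t,dt=env.read_camera('top');Pt=pts('top',dt);np.savez('t2.npz',im=t,P=Pt)
s,ds=env.read_camera('scene');Ps=pts('scene',ds);np.savez('s2.npz',im=s,P=Ps)
a=cv2.resize(im,(400,300));b=cv2.resize(t[180:310,215:385],(400,300));c=cv2.resize(s[150:330,200:440],(400,300))
cv2.imwrite('pics/closed.png',np.vstack([np.hstack([a,b]),np.hstack([c,c*0])])[:,:,::-1])
E
python3 b.py
```

```text
12.45 [ 0.4321 -0.1147  0.2875] [179.98   0.    86.22]
```

View pics/closed.png

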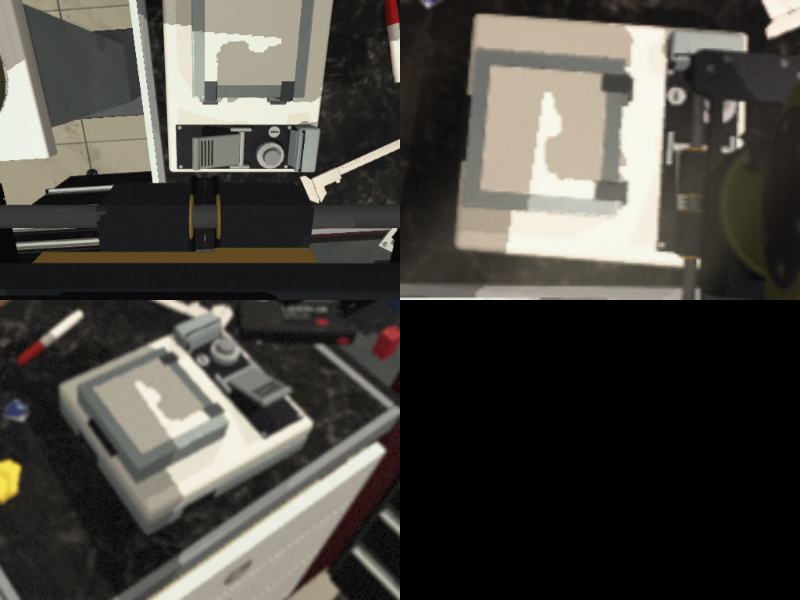

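The hood is shut, as the wrist and scene views both show. In the wrist quarter the button is at (270,155) and the ribbed paddle at (218,150), with both fully in view.

Run:
```python
from h import *
O=np.array([.4914,-.0545]);ya=np.radians(-3.8);X=np.array([np.cos(ya),np.sin(ya)]);Y=np.array([-X[1],X[0]])
for n in('w2','s2'):
    z=np.load(n+'.npz');im,P=z['im'].astype(int),z['P']
    a=(P[...,:2]-O)@X;b=(P[...,:2]-O)@Y;h=P[...,2]
    print(n)
    m=(abs(a)<.06)&(b>.0)&(b<.11)&(h>.09)&(h<.2);print(' hood top z',np.percentile(h[m],[5,50,95]).round(4))
    # button: cap
    m=(a>0)&(a<.08)&(b<-.06)&(b>-.125)&(h>.0865)&(h<.1)
    nn,l,s,c=cv2.connectedComponentsWithStats(m.astype(np.uint8))
    for k in range(1,nn):
        if s[k,4]>40:
            q=P[l==k];print(' btn',s[k,4],'a',a[l==k].min().round(4),a[l==k].max().round(4),'b',b[l==k].min().round(4),b[l==k].max().round(4),'z',np.median(q[:,2]).round(4),q.mean(0).round(4))
    m=(a>-.1)&(a<.015)&(b<-.05)&(b>-.125)&(h>.082)&(h<.115)
    nn,l,s,c=cv2.connectedComponentsWithStats(m.astype(np.uint8));k=1+s[1:,4].argmax();m=l==k
    print(' pad a',a[m].min().round(4),a[m].max().round(4),'b',b[m].min().round(4),b[m].max().round(4))
    mid=(np.percentile(b[m],2)+np.percentile(b[m],98))/2;print(' mid b',mid.round(4))
    for lo in np.arange(-.09,.015,.01):
        w=(abs(b-mid)<.01)&(a>=lo)&(a<lo+.01)
        if w.sum():
            bb=b[m&(a>=lo)&(a<lo+.01)]
            print('  ',lo.round(3),w.sum(),np.median(h[w]).round(4),(bb.min().round(4),bb.max().round(4)) if len(bb) else '')
```

```text
w2
 hood top z [0.1057 0.107  0.1083]
 btn 370 a 0.0742 0.08 b -0.1195 -0.0603 z 0.0908 [ 0.5628 -0.1476  0.0907]
 btn 346 a 0.0281 0.0511 b -0.1094 -0.086 z 0.0912 [ 0.5238 -0.1539  0.091 ]
 pad a -0.0726 -0.0055 b -0.111 -0.065
 mid b -0.0874
   -0.09 133 0.0696 
   -0.08 134 0.0705 (np.float64(-0.1104), np.float64(-0.065))
   -0.07 165 0.1069 (np.float64(-0.1109), np.float64(-0.065))
   -0.06 179 0.1018 (np.float64(-0.1106), np.float64(-0.065))
   -0.05 162 0.0981 (np.float64(-0.1105), np.float64(-0.0651))
   -0.04 159 0.0939 (np.float64(-0.1107), np.float64(-0.0651))
   -0.03 151 0.0905 (np.float64(-0.1105), np.float64(-0.0651))
   -0.02 150 0.0869 (np.float64(-0.111), np.float64(-0.065))
   -0.01 141 0.081 (np.float64(-0.1103), np.float64(-0.0655))
   -0.0 119 0.0698 
   0.01 142 0.0698 
s2
 hood top z [0.1056 0.1075 0.1094]
 btn 68 a 0.0742 0.08 b -0.1175 -0.061 z 0.09 [ 0.5631 -0.1477  0.0904]
 btn 74 a 0.0291 0.0518 b -0.107 -0.0846 z 0.0911 [ 0.5241 -0.1524  0.091 ]
 pad a -0.0727 -0.0029 b -0.1106 -0.0635
 mid b -0.0862
   -0.09 168 0.45 
   -0.08 59 0.0712 (np.float64(-0.1083), np.float64(-0.0651))
   -0.07 64 0.1038 (np.float64(-0.1106), np.float64(-0.0635))
   -0.06 50 0.1015 (np.float64(-0.1086), np.float64(-0.0641))
   -0.05 38 0.0977 (np.float64(-0.1093), np.float64(-0.0637))
   -0.04 34 0.0939 (np.float64(-0.1092), np.float64(-0.0643))
   -0.03 26 0.0911 (np.float64(-0.1083), np.float64(-0.064))
   -0.02 28 0.0871 (np.float64(-0.1075), np.float64(-0.0635))
   -0.01 37 0.0853 (np.float64(-0.1086), np.float64(-0.0641))
   -0.0 72 0.3777 
   0.01 91 0.3603
```

>>> jog_arm(motion=[[[-0.15, 0.4, 0.3, 0, 0, 0, 1], [-0.325, 0.8, 0.6, 0, 0, 0, 1], [-0.325, 0.942, 0.9, 0, 0, 0, 1], [-0.325, 0.942, 0.9, 0, 0, 0, 1]]])

```text
time_s: 13.0
tool_pos: [0.5224, -0.1535, 0.1923]
tool_rot: [-179.5, 0.2, 86.2]
force: [-0.4, 0.8, 0.2]
grip_width: 0.0006
grasp_force: 0.0
```

>>> jog_arm(motion=[[[0, 0, 0.3, 0, 0, 0, 1], [0, 0, 0.6, 0, 0, 0, 1], [0, 0, 0.7, 0, 0, 0, 1], [0, 0, 0.7, 0, 0, 0, 1], [0, 0, 0.7, 0, 0, 0, 1]]])

```text
time_s: 13.5
tool_pos: [0.5241, -0.154, 0.1292]
tool_rot: [179.9, -0.0, 86.2]
force: [-0.0, -0.3, 0.6]
grip_width: 0.0004
grasp_force: 0.0
```

Run:
```python
from h import *
o=env.get_obs();print(o['time_s'],o['tool_pos'].round(4),o['tool_rot'].round(2),o['force'].round(2))
Rt=rot(o['tool_rot']);print('to cap contact mm',(Rt.T@(np.array([.524,-.1533,.105])-o['tool_pos'])*1000).round(1))
```

```text
13.5 [ 0.5241 -0.154   0.1292] [ 1.7988e+02 -1.0000e-02  8.6200e+01] [-0.03 -0.32  0.64]
to cap contact mm [ 0.7 -0.2 24.2]
```

Contact is expected after 24 mm and full travel at 30 mm. I'll press a little beyond that while watching the force.

>>> jog_arm(motion=[[[0, 0, 0.15, 0, 0, 0, 1], [0, 0, 0.22, 0, 0, 0, 1], [0, 0, 0.27, 0, 0, 0, 1], [0, 0, 0.29, 0, 0, 0, 1], [0, 0, 0.29, 0, 0, 0, 1]]])

```text
time_s: 14.0
tool_pos: [0.5237, -0.1537, 0.1007]
tool_rot: [180.0, -0.1, 86.2]
force: [-5.6, 2.0, 16.8]
grip_width: 0.0009
grasp_force: 8.5
```

>>> jog_arm(motion=[[[0, 0, 0.01, 0, 0, 0, 1], [0, 0, 0.02, 0, 0, 0, 1], [0, 0, 0.02, 0, 0, 0, 1]]])

```text
time_s: 14.3
tool_pos: [0.5238, -0.1538, 0.1005]
tool_rot: [180.0, -0.2, 86.2]
force: [-10.5, 2.8, 28.7]
grip_width: 0.0002
grasp_force: 14.7
```

>>> jog_arm(motion=[[[0, 0, -0.04, 0, 0, 0, 1], [0, 0, -0.05, 0, 0, 0, 1], [0, 0, -0.05, 0, 0, 0, 1]]])

```text
time_s: 14.6
tool_pos: [0.5238, -0.1537, 0.1021]
tool_rot: [179.9, -0.0, 86.2]
force: [0.0, -0.7, 3.5]
grip_width: 0.0002
grasp_force: 2.1
```

>>> jog_arm(motion=[[[0, 0, -0.3, 0, 0, 0, 1], [0, 0, -0.5, 0, 0, 0, 1], [0, -0.4, -0.5, 0, 0, 0, 1], [0, -0.8, -0.5, 0, 0, 0, 1], [0, -0.9, -0.5, 0, 0, 0, 1]]])

```text
time_s: 15.1
tool_pos: [0.4294, -0.1477, 0.1502]
tool_rot: [-179.8, -0.1, 86.1]
force: [-0.6, 0.3, 0.1]
grip_width: 0.0006
grasp_force: 0.0
```

>>> jog_arm(motion=[[[0, 0, 0, 0, 0, 0, 1], [0, 0, 0, 0, 0, 0, 1]]])

```text
time_s: 15.3
tool_pos: [0.4345, -0.1478, 0.1517]
tool_rot: [179.9, -0.0, 86.2]
force: [0.2, -0.6, -0.6]
grip_width: 0.0003
grasp_force: 0.0
```

Run:
```python
from h import *
o=env.get_obs();print(o['time_s'],o['tool_pos'].round(4),o['tool_rot'].round(2),o['force'].round(2),o['qpos'].round(1))
Rt=rot(o['tool_rot']);print('to pad contact mm',(Rt.T@(np.array([.4267,-.1374,.1035+.014])-o['tool_pos'])*1000).round(1))
```

```text
15.3 [ 0.4345 -0.1478  0.1517] [179.91  -0.    86.21] [ 0.18 -0.56 -0.64] [-26.7  -3.5  41.4 116.7   2.5  65.8   9.9]
to pad contact mm [ 9.8 -8.5 34.2]
```

>>> jog_arm(motion=[[[0.1, -0.01, 0.1, 0, 0, 0, 1], [0.1, -0.01, 0.2, 0, 0, 0, 1], [0.1, -0.01, 0.27, 0, 0, 0, 1], [0.1, -0.01, 0.27, 0, 0, 0, 1], [0.1, -0.01, 0.27, 0, 0, 0, 1]]])

```text
time_s: 15.8
tool_pos: [0.433, -0.1381, 0.1242]
tool_rot: [-179.9, 0.0, 86.2]
force: [0.0, 0.4, -1.1]
grip_width: 0.0008
grasp_force: 0.0
```

>>> jog_arm(motion=[[[0, 0, 0.02, 0, 0, 0, 1], [0, 0, 0.03, 0, 0, 0, 1], [0, 0, 0.03, 0, 0, 0, 1]]])

```text
time_s: 16.1
tool_pos: [0.4332, -0.1379, 0.1216]
tool_rot: [180.0, -0.0, 86.2]
force: [-0.3, -0.1, -1.0]
grip_width: 0.0001
grasp_force: 0.0
```

>>> jog_arm(motion=[[[0, 0, 0.01, 0, 0, 0, 1], [0, 0, 0.02, 0, 0, 0, 1], [0, 0, 0.02, 0, 0, 0, 1]]])

```text
time_s: 16.4
tool_pos: [0.433, -0.1378, 0.1195]
tool_rot: [-180.0, -0.0, 86.2]
force: [-0.4, 1.3, -0.4]
grip_width: 0.0006
grasp_force: 0.0
```

>>> jog_arm(motion=[[[0, 0, 0.01, 0, 0, 0, 1], [0, 0, 0.02, 0, 0, 0, 1], [0, 0, 0.02, 0, 0, 0, 1]]])

```text
time_s: 16.7
tool_pos: [0.4333, -0.1379, 0.118]
tool_rot: [180.0, -0.0, 86.2]
force: [-2.6, 0.7, 6.0]
grip_width: 0.0002
grasp_force: 2.3
```

>>> jog_arm(motion=[[[0, 0, 0.01, 0, 0, 0, 1], [0, 0, 0.02, 0, 0, 0, 1], [0, 0, 0.02, 0, 0, 0, 1]]])

```text
time_s: 17.0
tool_pos: [0.4333, -0.1379, 0.1161]
tool_rot: [180.0, -0.0, 86.2]
force: [-1.7, 0.5, 5.4]
grip_width: 0.0004
grasp_force: 2.6
```

>>> jog_arm(motion=[[[0, 0, 0.01, 0, 0, 0, 1], [0, 0, 0.02, 0, 0, 0, 1], [0, 0, 0.02, 0, 0, 0, 1]]])

```text
time_s: 17.3
tool_pos: [0.4331, -0.1379, 0.1141]
tool_rot: [-180.0, -0.0, 86.2]
force: [-3.1, -0.0, 7.0]
grip_width: 0.0003
grasp_force: 3.1
```

>>> jog_arm(motion=[[[0, 0, 0.01, 0, 0, 0, 1], [0, 0, 0.02, 0, 0, 0, 1], [0, 0, 0.03, 0, 0, 0, 1], [0, 0, 0.04, 0, 0, 0, 1], [0, 0, 0.04, 0, 0, 0, 1]]])

```text
time_s: 17.8
tool_pos: [0.4327, -0.1379, 0.1102]
tool_rot: [-179.9, -0.0, 86.2]
force: [-3.8, 1.0, 9.6]
grip_width: 0.0005
grasp_force: 3.9
```

>>> jog_arm(motion=[[[0, 0, 0.01, 0, 0, 0, 1], [0, 0, 0.017, 0, 0, 0, 1], [0, 0, 0.017, 0, 0, 0, 1], [0, 0, 0.017, 0, 0, 0, 1], [0, 0, 0.017, 0, 0, 0, 1]]])

```text
time_s: 18.3
tool_pos: [0.4325, -0.1379, 0.1085]
tool_rot: [-179.9, -0.0, 86.2]
force: [-3.9, 0.0, 9.5]
grip_width: 0.0005
grasp_force: 4.3
```

Run:
```python
from h import *
for i in range(4):
    im,d=env.read_camera('scene');o=env.get_obs();print(o['time_s'],o['tool_pos'].round(4),o['force'].round(2))
P=pts('scene',d)
O=np.array([.4914,-.0545]);X=np.array([.9978,-.0663]);Y=np.array([.0663,.9978])
a=(P[...,:2]-O)@X;b=(P[...,:2]-O)@Y;h=P[...,2]
for lo in np.arange(-.08,.01,.01):
    w=(b>-.078)&(b<-.066)&(a>=lo)&(a<lo+.01)&(h<.12)&(h>.05)
    if w.sum():print(lo.round(3),w.sum(),np.median(h[w]).round(4))
m=(abs(a)<.06)&(b>.0)&(b<.11)&(h>.09)&(h<.12);print('hood z',np.median(h[m]),m.sum())
cv2.imwrite('pics/end.png',cv2.resize(im,(800,600))[:,:,::-1])
```

```text
18.35 [ 0.4324 -0.1379  0.1085] [-5.24  1.07  9.41]
18.4 [ 0.4325 -0.1379  0.1085] [-4.81 -0.01  8.86]
18.45 [ 0.4325 -0.1379  0.1085] [-5.19  0.03  9.43]
18.5 [ 0.4325 -0.1379  0.1085] [-4.48  0.56  9.85]
-0.08 43 0.0714
-0.07 51 0.094
-0.06 64 0.0936
-0.05 56 0.0908
-0.04 27 0.0868
-0.03 28 0.0852
-0.02 24 0.0843
-0.01 17 0.082
-0.0 9 0.0718
hood z 0.10748420779212631 2495
```

View pics/end.png

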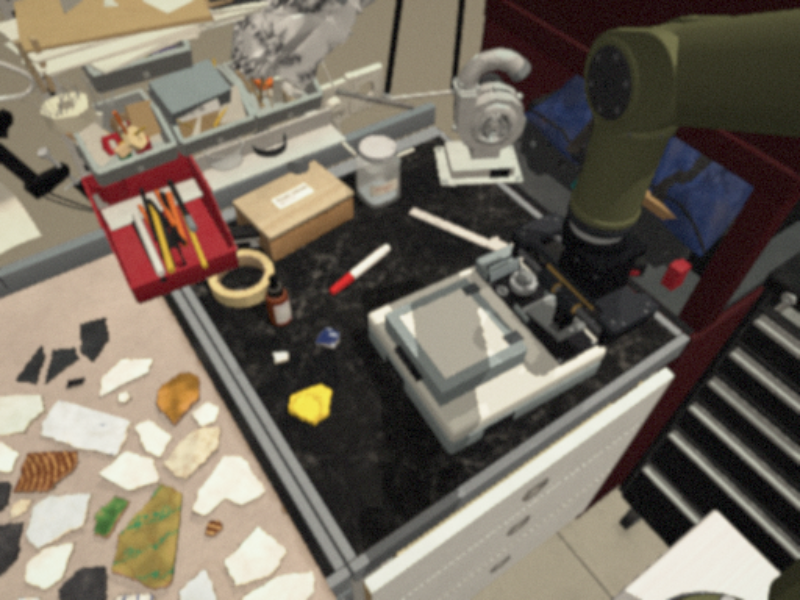

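The final view shows the hood shut at about (455,335), the gripper on the paddle at about (560,330), and the bystanders undisturbed. The paddle slope is about 0.2 rad and the force about 9.4 N, both consistent with half-way.

```bash
python3 -c "
from cell import env
print(env.sign_off())"
```

```text
the job is handed in; nothing more can be done
None
```

The job is handed in at about 18.5 s: the sherd lies flat within about 2 mm of the window centre, the hood is shut, the button was pressed fully down and released, and the gripper is holding the paddle about half-way (about 9.4 N).

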